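# Slide a tray of pies through the gap to the packing side

## Robot

A 6-joint arm with a two-finger parallel gripper is mounted at the origin on the work surface. World frame = base frame: x ahead of the robot, y to its left, z up, the work surface at z = 0. Lengths are in m, angles in rad, forces in N, time in s.
With the tool pointing down it reaches from about 0.3 to 0.825 m from the base axis. Payload 5.4 kg.
Tool frame: the origin (TCP) lies at the very end of the fingers, on their centre line; the grasp point (between the pads) lies env.grip_point_offset behind it (env.grip_point_offset is the distance from the TCP to the grasp point, in m); x points along the fingers, z is the direction in which the jaws open and shut, and the axes are right-handed (so a half turn about x gives the same grasp; the last joint's range is limited). The gripper opens to 92 mm and grips with 3 to 60 N. Pads are 20 mm wide; open, the fingers measure 128 mm over their backs; the gripper's body (75 mm by 189 mm) begins 69 mm behind the grasp point.
Start: joints at [1.093, 0.158, 1.597, -0, 1.386, -0.21], TCP at [0.152, 0.554, 0.215] pointing down, gripper open.
Joint ranges: [-2.91, 2.91], [-0.94, 2.29], [0.18, 2.7], [-1.29, 4.43], [0.17, 2.64], [-3, 3]. Speed limits (rad/s): [2.57, 2.57, 3.14, 3.14, 3.14, 3.14].

## Interface

Orientations are given as a rotation vector (axis times angle).
In Python, from bench import env gives the robot as it stands.
- The arm moves only by the tool drive_tool, never from a script. Its argument "steps" is a list of rows, each a list of 7 numbers: the gripper command: -1 is shut, 1 is fully open, values between are in proportion, then the shift along the world's x, y, z in m, then the turn, a rotation vector about the world's x, y, z in degrees. A call has exactly 8 rows; each row is the pose to reach, as a shift and turn from the pose commanded when the call began; what a row does not reach only later rows make up. A row lasts 1/10 s, in which the tool goes at most 50 mm and 8.59 degrees, less where a joint would pass 70% of its speed; a pose out of reach is approached as far as the arm can. A call with a gripper value outside its range is refused whole. The fingers move at their own pace and stop on an object; "force" is the grip in N (left out, the last holds). Time passes only in rows, so rows that repeat a pose let the fingers close, or fill a call up. It gives the time, the measured TCP pose, the force and the opening at its end, in the units of the state.
- env.read_state(): the state, without advancing time (a new reading comes with each control period).
- env.grab_frame(name): name is "scene" or "top" or "wrist"; returns the picture (420x560x3 uint8, red, green, blue); there is no depth.
- env.camera_model(name): a dict with "intrinsics" (3x3 intrinsics, pixels), "xyz" and "attitude" of the camera in the world. Camera axes: x right, y up, looking along -z (the intrinsics and any distortion apply to the point x, -y, -z); pixel columns grow to the right and rows downward; lengths in m; the calibration is good to about 2 mm. A picture is of the moment at which its call begins: read the wrist's pose just before it. camera_model takes no time and is no camera call; for the wrist camera it gives the pose at the moment of the call.
- env.job_done(): hands the job in, once; it reports no verdict.
The state is a dict: "time": time; "joint_pos": joint angles; "joint_vel": joint speeds; "tau": joint torques, N m; "ee_pos": TCP position; "tool_rot": TCP orientation; "ft_force": force on the tool from outside, world axes, zero at the start; "wrist_torque": the same for the moment, N m; "grip_width": finger opening in m.
Only numpy, scipy, OpenCV 4.12 (cv2) and the standard library are available. Lean on these libraries where they do the work, as an engineer would, in place of code of your own. Each camera call takes 0.05 s, during which the arm holds its last target. There are 200 camera calls.

## Task

Push the small black tray of pies along the bench, through the narrow gap between the two wooden rails, and on until its front end lies flat up against the stop rail behind the gap. Slide it only, without gripping, lifting or tipping it, leave the other things on the bench where they stand, and finish with the hand clear.

Things in the scene. Friction and masses are not known exactly. Their poses are not given: they have to be found in the camera images.
- tray: Black steel baking tray with six small pies fast in it, loose on the bench: 90 mm wide (its x), 120 mm long (its y), upright walls 28 mm high, pies level with the rim, 0.3 to 0.65 kg, slides with ordinary friction. Origin: centre of underside. Starts on the guide's +y side, centre 140 to 190 mm from the gap and up to 50 mm off its middle line, turned up to 23 degrees from the guide's y axis.
- guide: Fixed guide, 40 mm high: two wooden rails in line along its x axis, 30 mm thick (y -15 to 15 mm), out to x = 133 mm either side, with a 96 mm gap between them (x -48 to 48 mm) whose ends are upright steel rounds of 15 mm radius. Origin: middle of the gap at bench level, z up. Turned up to 14 degrees; the tray goes through along the guide's -y, roughly to the robot's right.
- stop (a point): Middle of the near face of the guide's stop rail, at bench level, at guide x 0, y -160 mm; axes as the guide's. The stop rail is wooden, fixed, parallel to the gap's rails, 170 mm long, 30 mm thick, 40 mm high. With the tray flat against it the tray's centre is at guide y = -100 mm and its rear end 25 mm past the rails.
- beaker: Bystander: orange plastic beaker, 72 mm across, 110 mm high, loose, standing on the side of the bench away from the robot. Origin: centre of its underside.
- bottle: Bystander: white plastic bottle, 72 mm across, 190 mm high, loose, standing behind the stop rail, to the robot's right. Origin: centre of its underside.
- ramekin: Bystander: small white bowl, 84 mm across, 45 mm high, loose, to the robot's left, beyond the tray's start. Origin: centre of its underside.
- spatula: Bystander: kitchen spatula lying loose on the bench behind the stop rail, to the robot's right. Origin: under its middle.
Mind the look-alikes: they are no part of the job. There is more than one size of the tray; the one meant has the size given above.

How it is judged:
By the outcome, as a careful person would: the job done as asked, in the order asked, and still so for the second after the job is handed in, with the robot touching nothing.
It also fails if it takes over 67 s, if anything falls off the work surface, if the arm or the gripper's body presses on something with over 40 N, if the wrist force passes 120 N, or if a joint passes its speed limit or range.

## Working session

There is one attempt and no reset: what is moved stays moved. The work goes in short steps, Python scripts to look and compute and a tool call to move; the robot and the scene stay as the last step left them, time stands still between calls to the robot, and variables do not carry over. Pictures are saved under pics/ and viewed, about 8 in all and at most 12, crops included, and the job is handed in when it is done.

Besides the shell and the picture viewer there is one more tool, called after "Emit:" in YAML: its name, and indented under it one key for each argument. drive_tool: Moves the arm, as the interface text tells. Its arguments: {"type":"object","properties":{"steps":{"type":"array","items":{"type":"array","items":{"type":"number"}}},"force":{"type":"number"}},"required":["steps"]}

```bash
mkdir -p pics; cat > h.py <<'E'
import numpy as np, cv2
from bench import env
from scipy.spatial.transform import Rotation as R
def rot(a):
    a=np.array(a,float)
    return a if a.shape==(3,3) else (R.from_rotvec(a).as_matrix() if a.size==3 else R.from_quat(a).as_matrix())
def shot(n,f):
    m=env.camera_model(n); im=cv2.cvtColor(np.array(env.grab_frame(n)),cv2.COLOR_RGB2BGR); cv2.imwrite('pics/'+f,im); return im,m
def px2w(m,uv,z):
    K=np.array(m['intrinsics']); d=np.linalg.solve(K,np.c_[np.atleast_2d(uv),np.ones(len(np.atleast_2d(uv)))].T)
    d=rot(m['attitude'])@(d*np.array([[1],[-1],[-1]])); c=np.array(m['xyz'])[:,None]
    return (c+d*(z-c[2])/d[2]).T
E
python3 - <<'E'
from h import *
a,m=shot('top','top1.png'); b,m2=shot('scene','scene1.png'); print(m,m2,env.read_state(),env.grip_point_offset)
E
```

```text
{'intrinsics': array([[427.57636875,   0.        , 281.89407572],
       [  0.        , 427.57636875, 207.43763452],
       [  0.        ,   0.        ,   1.        ]]), 'xyz': array([0.3660266 , 0.04803126, 1.22805212]), 'attitude': array([ 0.1231717 , -0.10978074, -1.58070484])} {'intrinsics': array([[476.86041687,   0.        , 285.30932626],
       [  0.        , 476.86041687, 209.42750488],
       [  0.        ,   0.        ,   1.        ]]), 'xyz': array([1.04422449, 0.83946872, 0.83830702]), 'attitude': array([0.33789756, 1.10612443, 2.37838429])} {'time': 0.1, 'joint_pos': array([ 1.09289699e+00,  1.58999393e-01,  1.59805630e+00, -3.29056242e-05,
        1.38620319e+00, -2.10117188e-01]), 'joint_vel': array([-0.00023366, -0.00300883, -0.0034187 ,  0.00037495,  0.00177488,
        0.00197512]), 'tau': array([-1.24137446e-04, -3.86504853e+01, -3.22959459e+01,  7.03681237e-02,
        3.39329091e-02, -5.95376105e-05]), 'ee_pos': array([0.15192315, 0.55399755, 0.21373491]), 'tool_rot': array([-1.01054756,  1.32558573,  1.00931335]), 'ft_force': array([-0.83265496, -1.41500834,  0.12253503]), 'wrist_torque': array([ 0.03249316,  0.00752707, -0.00652678]), 'grip_width': 0.09220064563190032} 0.0187
```

View pics/top1.png

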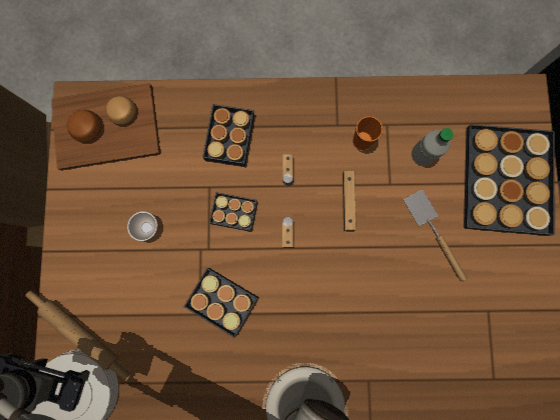

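View pics/scene1.png

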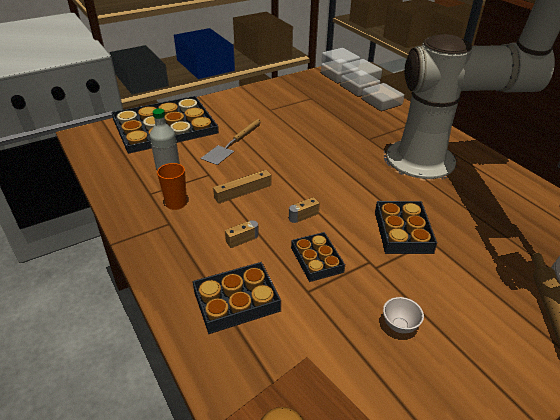

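Look-alikes (top view): trays at (230,135), (222,301), (510,180) are larger. The tray at (234,212), on the +y side of the gap, looks like the one meant. Next I'll measure it along with the rails and check it in a close crop.

```bash
python3 - <<'E'
from h import *
im=cv2.imread('pics/top1.png'); m=env.camera_model('top')
hsv=cv2.cvtColor(im,cv2.COLOR_BGR2HSV)
# trays: dark & not reddish
dk=((im.max(2)<70)&((im[...,2].astype(int)-im[...,0])<22)).astype(np.uint8)
dk=cv2.morphologyEx(dk,cv2.MORPH_CLOSE,np.ones((9,9)))
for c in cv2.findContours(dk,0,2)[0]:
    if cv2.contourArea(c)>600:
        r=cv2.minAreaRect(c); q=px2w(m,cv2.boxPoints(r),0.028)[:,:2]
        e=np.diff(q,axis=0); print('tray px',np.round(r[0]),'c',q.mean(0).round(4),'sides',np.linalg.norm(e,axis=1).round(4),'dir deg',np.degrees(np.arctan2(e[:,1],e[:,0])).round(1))
wd=((hsv[...,2]>135)&(hsv[...,0]<25)&(hsv[...,1]>60)).astype(np.uint8)
wd=cv2.morphologyEx(wd,cv2.MORPH_CLOSE,np.ones((5,5)))
for c in cv2.findContours(wd,0,2)[0]:
    r=cv2.minAreaRect(c)
    if 270<r[0][0]<370 and 140<r[0][1]<260 and cv2.contourArea(c)>60:
        q=px2w(m,cv2.boxPoints(r),0.04)[:,:2]; e=np.diff(q,axis=0)
        print('rail px',np.round(r[0]),'c',q.mean(0).round(4),'sides',np.linalg.norm(e,axis=1).round(4),'dir',np.degrees(np.arctan2(e[:,1],e[:,0])).round(1))
cr=im[140:262,195:365]; cv2.imwrite('pics/crop1.png',cv2.resize(cr,None,fx=4.6,fy=4.6,interpolation=cv2.INTER_CUBIC))
E
```

```text
tray px [314. 396.] c [ 0.0358 -0.0206] sides [0.1136 0.1848 0.1135] dir deg [ -0.7 -90.6 178. ]
tray px [221. 302.] c [0.2856 0.2279] sides [0.126  0.1655 0.1246] dir deg [ -30.6 -120.8  148.4]
tray px [233. 212.] c [0.5348 0.196 ] sides [0.0902 0.1229 0.0898] dir deg [ -10.1 -101.7  169.1]
tray px [229. 135.] c [0.7612 0.2096] sides [0.1741 0.129  0.1734] dir deg [  -8.7 -101.1  170.4]
tray px [ 44. 252.] c [0.4548 0.7275] sides [0.9426 0.2668 0.9384] dir deg [   4.9  -91.  -176.9]
tray px [513. 139.] c [ 0.7471 -0.6148] sides [0.5768 0.2808 0.5764] dir deg [ -5.7 -92.6 172.5]
rail px [303. 223.] c [0.5117 0.0045] sides [0.6288 1.5032 0.6162] dir [  0.9 -94.1 170.8]
```

View pics/crop1.png

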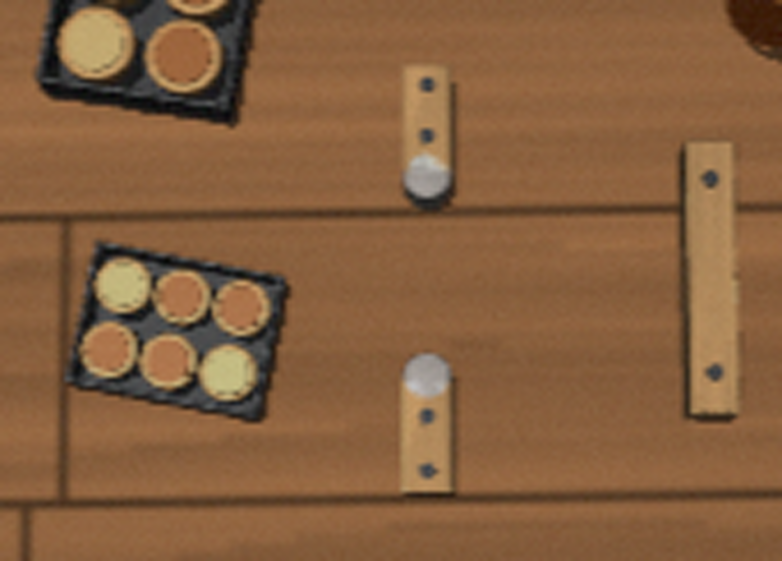

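The crop shows the tray at px (233,212), measured 90 x 123 mm, so it's the right one. The steel rounds are at crop (428,177) and (427,376), and the stop rail runs from x=686 to 737.

```bash
python3 - <<'E'
from h import *
m=env.camera_model('top')
p=lambda l:px2w(m,np.array(l)/4.6+[195,140]-0.39,0.04)[:,:2]
r=p([(428,177),(427,376)]); print('rounds',r,np.linalg.norm(r[0]-r[1])); G=r.mean(0)
q=p([(404,66),(448,66),(453,493),(402,493)]); print(q)
far=q[:2].mean(0); near=q[2:].mean(0); print('rail ends mid',(far+near)/2,'len',np.linalg.norm(far-near))
s=p([(686,143),(688,416),(737,414),(733,143)]); print('stop',s, s.mean(0))
for n,a in (('rounds',r[0]-r[1]),('ends',far-near),('stop',s[0]+s[3]-s[1]-s[2])): print(n,np.degrees(np.arctan2(a[1],a[0])))
E
```

```text
rounds [[0.62728    0.03967128]
 [0.5037647  0.0420534 ]] 0.12353827492175845
[[0.69805399 0.05359102]
 [0.69764286 0.02621613]
 [0.43265367 0.02740875]
 [0.43305026 0.05812618]]
rail ends mid [0.56535019 0.04133552] len 0.2650119343584104
stop [[ 0.64643089 -0.12000032]
 [ 0.47728473 -0.1155108 ]
 [ 0.47810505 -0.14515855]
 [ 0.64600686 -0.14898808]] [ 0.56195688 -0.13241444]
rounds -1.1048716334342592
ends -0.6191886049391574
stop -1.4138940097876815
```

```bash
python3 - <<'E'
from h import *
s=env.read_state(); M=rot(s['tool_rot']); print(M.round(3)); print('jaw dir deg',np.degrees(np.arctan2(M[1,2],M[0,2])))
a=np.radians(-10.9); X=np.array([np.cos(a),np.sin(a)]); c=np.array([.5348,.196])
for d in (.045+.03,.045+.011): print('side tcp',d,c-d*X, 'shift',c-d*X-s['ee_pos'][:2])
E
```

```text
[[-0.001 -0.964  0.265]
 [-0.001  0.265  0.964]
 [-1.     0.    -0.002]]
jaw dir deg 74.65757542042459
side tcp 0.075 [0.4611531  0.21018216] shift [ 0.30922995 -0.34381539]
side tcp 0.055999999999999994 [0.47981031 0.20658934] shift [ 0.32788716 -0.34740821]
```

Emit:
drive_tool:
  steps:
    - [0.3,0.022,-0.025,0,0,0,0.5]
    - [0.3,0.05,-0.055,0,0,0,1]
    - [0.3,0.08,-0.09,0,0,0,2]
    - [0.3,0.11,-0.122,0,0,0,3]
    - [0.3,0.14,-0.155,0,0,0,4]
    - [0.3,0.17,-0.188,0,0,0,4.4]
    - [0.3,0.2,-0.222,0,0,0,4.4]
    - [0.3,0.23,-0.255,0,0,0,4.4]

```text
time: 0.9
ee_pos: [0.3828, 0.2978, 0.2143]
tool_rot: [-1.067, 1.294, 1.068]
ft_force: [0.3, 0.2, 0.6]
grip_width: 0.06
```

Emit:
drive_tool:
  steps:
    - [0.3,0.02,-0.023,0,0,0,0]
    - [0.3,0.05,-0.055,-0.02,0,0,0]
    - [0.3,0.076,-0.088,-0.05,0,0,0]
    - [0.3,0.076,-0.088,-0.08,0,0,0]
    - [0.3,0.076,-0.088,-0.11,0,0,0]
    - [0.3,0.076,-0.088,-0.13,0,0,0]
    - [0.3,0.076,-0.088,-0.13,0,0,0]
    - [0.3,0.076,-0.088,-0.13,0,0,0]

```text
time: 1.7
ee_pos: [0.458, 0.2115, 0.0848]
tool_rot: [-1.067, 1.294, 1.068]
ft_force: [0.5, -0.0, 0.9]
grip_width: 0.0599
```

```bash
python3 - <<'E'
from h import *
s=env.read_state(); M=rot(s['tool_rot']); print(s['time'],s['ee_pos'],'jaw',np.degrees(np.arctan2(M[1,2],M[0,2])),s['ft_force'],s['grip_width'])
im,m=shot('scene','scene2.png'); cv2.imwrite('pics/scene2c.png',cv2.resize(im[150:350,200:470],None,fx=2.9,fy=2.9))
E
```

```text
1.7 [0.4580378  0.21149228 0.08477183] jaw 79.06079360760751 [ 0.54852071 -0.03542481  0.92017875] 0.05992623291137442
```

View pics/scene2c.png

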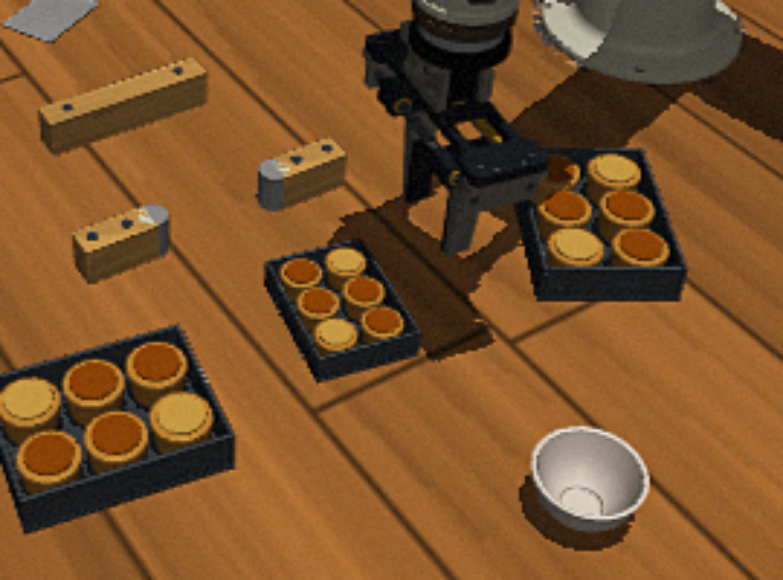

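The picture shows the fingers above free bench beside the tray's robot-side wall. Next I'll lower them, push sideways in +x while turning the paddle to the guide's angle, and then back off.

Emit:
drive_tool:
  steps:
    - [0.3,0,0,-0.03,0,0,0]
    - [0.3,0,0,-0.06,0,0,0]
    - [0.3,0,0,-0.073,0,0,0]
    - [0.3,0,0,-0.073,0,0,0]
    - [0.3,0.005,-0.001,-0.073,0,0,0]
    - [0.3,0.01,-0.002,-0.073,0,0,0]
    - [0.3,0.015,-0.003,-0.073,0,0,0]
    - [0.3,0.02,-0.004,-0.073,0,0,0]

```text
time: 2.55
ee_pos: [0.4796, 0.2075, 0.0126]
tool_rot: [-1.068, 1.292, 1.066]
ft_force: [-0.2, -1.0, -0.5]
grip_width: 0.0596
```

Emit:
drive_tool:
  steps:
    - [0.3,0.004,-0.001,0,0,0,1]
    - [0.3,0.008,-0.001,0,0,0,2.3]
    - [0.3,0.012,-0.002,0,0,0,3.7]
    - [0.3,0.016,-0.002,0,0,0,5]
    - [0.3,0.02,-0.002,0,0,0,6.5]
    - [0.3,0.024,-0.002,0,0,0,8]
    - [0.3,0.028,-0.002,0,0,0,9.8]
    - [0.3,0.03,-0.002,0,0,0,9.8]

```text
time: 3.35
ee_pos: [0.5087, 0.2055, 0.0115]
tool_rot: [-1.195, 1.218, 1.195]
ft_force: [-2.6, -1.2, -0.7]
grip_width: 0.0596
```

```bash
cat >> h.py <<'E'
G=np.array([.5655,.041]); GA=-1.1
def tray(f):
    im,m=shot('top',f)
    dk=((im.max(2)<70)&((im[...,2].astype(int)-im[...,0])<22)).astype(np.uint8)
    dk=cv2.morphologyEx(dk,cv2.MORPH_CLOSE,np.ones((9,9)))
    for c in cv2.findContours(dk,0,2)[0]:
        if cv2.contourArea(c)>600:
            r=cv2.minAreaRect(c); q=px2w(m,cv2.boxPoints(r),0.028)[:,:2]
            e=np.diff(q,axis=0); a=np.degrees(np.arctan2(e[:,1],e[:,0]))
            C=q.mean(0); a=((a+45)%90-45).mean(); t=np.radians(GA)
            if abs(C[0]-.55)<.09 and -.2<C[1]<.27: print('tray',C.round(4),'sides',np.linalg.norm(e,axis=1).round(4)[:2],'ang',a.round(1),'in guide',(R.from_euler('z',-t).as_matrix()[:2,:2]@(C-G)).round(4),'rel',(a-GA).round(1))
    s=env.read_state(); M=rot(s['tool_rot']); print(s['time'],s['ee_pos'].round(4),'jaw',np.degrees(np.arctan2(M[1,2],M[0,2])).round(2),s['ft_force'].round(1))
    return im,m
E
python3 -c "
from h import *
im,m=tray('top2.png'); cv2.imwrite('pics/top2c.png',cv2.resize(im[120:270,180:380],None,fx=4,fy=4))"
```

```text
3.4 [0.5089 0.2055 0.0115] jaw 88.86 [-1.1 -0.7  0.3]
```

View pics/top2c.png

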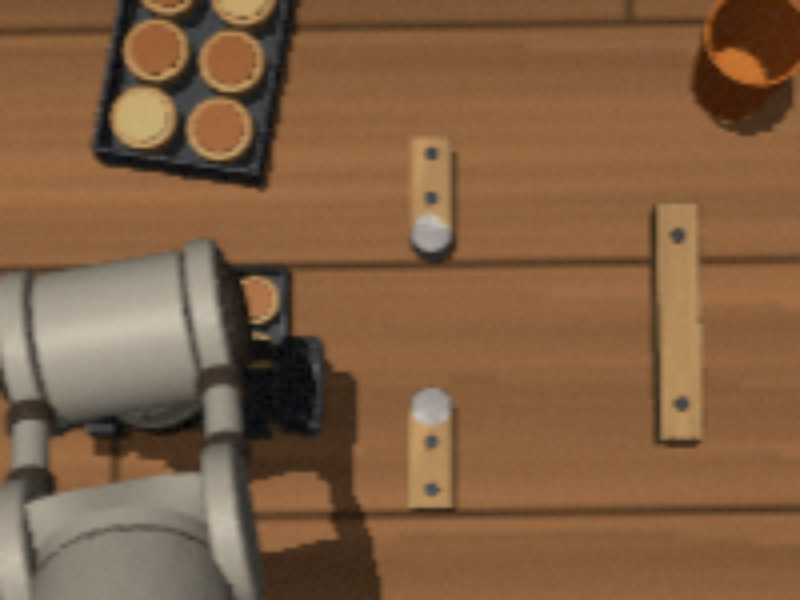

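The tray's corner at crop (289,266) shows it has moved up, but the arm hides the rest. I'll back off, lift and go round behind the tray.

Emit:
drive_tool:
  steps:
    - [0.3,-0.025,0,0,0,0,0]
    - [0.3,-0.03,0,0.03,0,0,0]
    - [0.3,-0.03,0,0.07,0,0,0]
    - [0.3,-0.03,0.03,0.09,0,0,-8]
    - [0.3,-0.03,0.06,0.09,0,0,-16]
    - [0.3,-0.03,0.1,0.09,0,0,-24]
    - [0.3,-0.03,0.13,0.09,0,0,-32]
    - [0.3,-0.02,0.14,0.09,0,0,-40]

```text
time: 4.2
ee_pos: [0.4881, 0.3489, 0.1024]
tool_rot: [-0.663, 1.464, 0.664]
ft_force: [0.8, 0.4, 0.1]
grip_width: 0.0595
```

Emit:
drive_tool:
  steps:
    - [-0.1,0.01,0,0,0,0,-8]
    - [-0.1,0.03,0,0,0,0,-16]
    - [-0.1,0.05,0,0,0,0,-24]
    - [-0.1,0.07,0,0,0,0,-32]
    - [-0.1,0.08,0,0,0,0,-40]
    - [-0.1,0.08,0,0,0,0,-48]
    - [-0.1,0.08,0,0,0,0,-50]
    - [-0.1,0.08,0,0,0,0,-50]

```text
time: 5.0
ee_pos: [0.5691, 0.3458, 0.1021]
tool_rot: [0.016, 1.569, -0.015]
ft_force: [-0.1, 1.1, -0.1]
grip_width: 0.0416
```

```bash
python3 -c "
from h import *
im,m=tray('top3.png'); cv2.imwrite('pics/top3c.png',cv2.resize(im[120:270,140:340],None,fx=4,fy=4))"
```

```text
tray [0.5633 0.2218] sides [0.1548 0.0922] ang -0.6 in guide [-0.0057  0.1807] rel 0.5
5.05 [0.5689 0.3458 0.1021] jaw -1.09 [ 0.5  0.5 -0.5]
```

View pics/top3c.png

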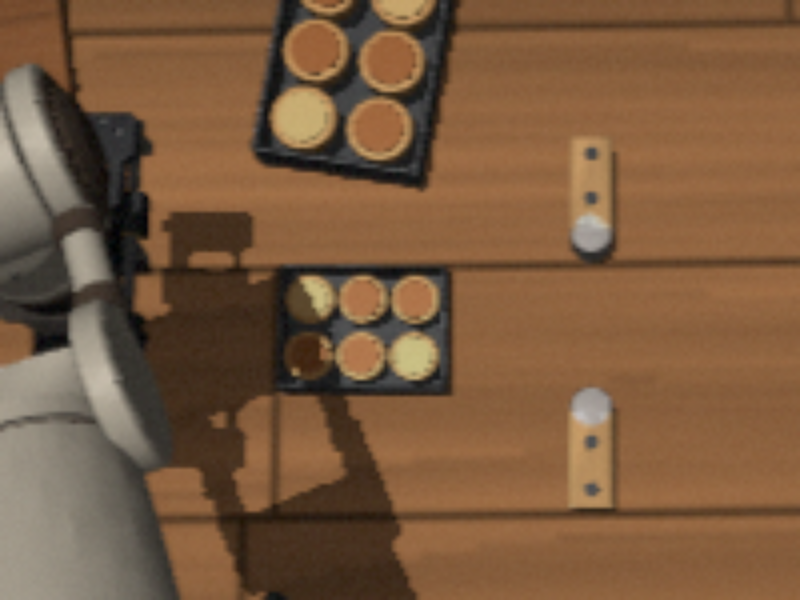

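The tray is straight, with crop corners near (279,267), (452,268), (450,394) and (276,391). Shadow spoiled the mask's length, so I'll use the corners instead.

```bash
cat >> h.py <<'E'
def corners(l,off,f=4.,z=.028):
    m=env.camera_model('top'); q=px2w(m,np.array(l)/f+off-.375,z)[:,:2]; e=np.roll(q,-1,0)-q
    a=np.degrees(np.arctan2(e[:,1],e[:,0])); a=(a+45)%90-45; C=q.mean(0)
    print('C',C.round(4),'sides',np.linalg.norm(e,axis=1).round(4),'ang',a.round(1),'guide',(R.from_euler('z',-np.radians(GA)).as_matrix()[:2,:2]@(C-G)).round(4))
E
python3 -c "
from h import *
corners([(279,267),(452,268),(450,394),(276,391)],[140,120])"
```

```text
C [0.5626 0.2027] sides [0.1239 0.0908 0.1233 0.0894] ang [-1.2 -1.  -1.8 -0.6] guide [-0.006   0.1617]
```

The angle is right and the tray is 6 mm short in x. An oblique push from the rear will correct that before the gap.

Emit:
drive_tool:
  steps:
    - [-0.1,-0.005,-0.02,0,0,0,0]
    - [-0.1,-0.005,-0.045,-0.03,0,0,0]
    - [-0.1,-0.005,-0.045,-0.06,0,0,0]
    - [-0.1,-0.005,-0.045,-0.085,0,0,0]
    - [-0.1,-0.005,-0.045,-0.09,0,0,0]
    - [-0.1,-0.005,-0.055,-0.09,0,0,0]
    - [-0.1,-0.005,-0.064,-0.09,0,0,0]
    - [-0.1,-0.005,-0.07,-0.09,0,0,0]

```text
time: 5.85
ee_pos: [0.5647, 0.2749, 0.0136]
tool_rot: [0.016, 1.568, -0.015]
ft_force: [0.2, -0.2, 1.1]
grip_width: 0.0412
```

Emit:
drive_tool:
  steps:
    - [-0.1,0,-0.006,0,0,0,0]
    - [-0.1,0.0005,-0.014,0,0,0,0]
    - [-0.1,0.001,-0.024,0,0,0,0]
    - [-0.1,0.002,-0.034,0,0,0,0]
    - [-0.1,0.0025,-0.044,0,0,0,0]
    - [-0.1,0.003,-0.054,0,0,0,0]
    - [-0.1,0.004,-0.065,0,0,0,0]
    - [-0.1,0.0045,-0.075,0,0,0,0]

```text
time: 6.65
ee_pos: [0.569, 0.201, 0.0134]
tool_rot: [0.018, 1.568, -0.014]
ft_force: [0.1, 5.1, 4.4]
grip_width: 0.0412
```

```bash
python3 -c "
from h import *
im,m=tray('top4.png'); cv2.imwrite('pics/top4c.png',cv2.resize(im[150:250,210:310],None,fx=6,fy=6,interpolation=2))"
```

```text
6.7 [0.5689 0.1991 0.013 ] jaw -1.18 [ 0.4 -0.5  1. ]
```

View pics/top4c.png

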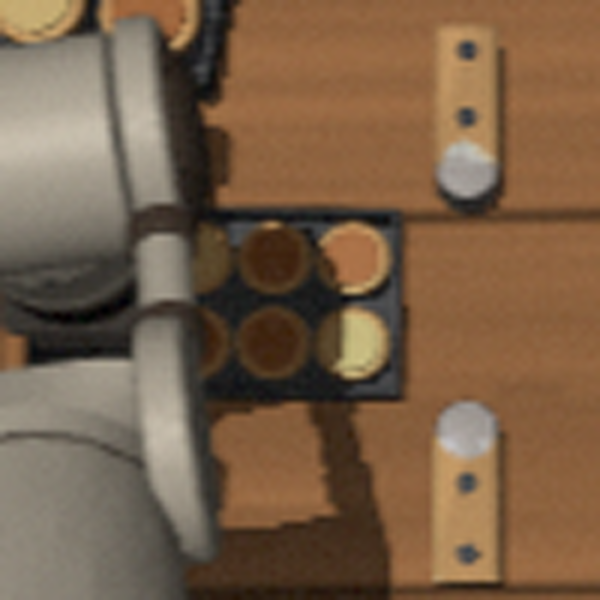

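```bash
python3 -c "
from h import *
m=env.camera_model('top'); o=[210,150]
f=lambda l,z:px2w(m,np.array(l)/6+o-.42,z)[:,:2]
Rm=R.from_euler('z',-np.radians(GA)).as_matrix()[:2,:2]
for l,z in (([(404,210),(403,399)],.028),([(467,170),(467,430)],.04)):
  q=f(l,z); print(q.round(4),'guide',((q-G)@Rm.T).round(4),'mid',((q.mean(0)-G)@Rm.T).round(4))"
```

```text
[[0.6114 0.0706]
 [0.5206 0.072 ]] guide [[ 0.0453  0.0305]
 [-0.0455  0.0302]] mid [-0.0001  0.0303]
[[0.6278 0.0403]
 [0.5041 0.0421]] guide [[ 0.0623  0.0005]
 [-0.0615 -0.0001]] mid [0.0004 0.0002]
```

The tray is centred to within 1 mm and straight, so I'll push along guide -y, i.e. (-0.019, -1).

Emit:
drive_tool:
  steps:
    - [-0.1,-0.0001,-0.006,0,0,0,0]
    - [-0.1,-0.0003,-0.015,0,0,0,0]
    - [-0.1,-0.0005,-0.025,0,0,0,0]
    - [-0.1,-0.0007,-0.035,0,0,0,0]
    - [-0.1,-0.0009,-0.045,0,0,0,0]
    - [-0.1,-0.0011,-0.055,0,0,0,0]
    - [-0.1,-0.0012,-0.065,0,0,0,0]
    - [-0.1,-0.0014,-0.075,0,0,0,0]

```text
time: 7.5
ee_pos: [0.567, 0.1261, 0.0126]
tool_rot: [0.017, 1.569, -0.014]
ft_force: [-0.3, 5.3, 4.5]
grip_width: 0.0415
```

Emit:
drive_tool:
  steps:
    - [-0.1,-0.0002,-0.01,0,0,0,0]
    - [-0.1,-0.0004,-0.02,0,0,0,0]
    - [-0.1,-0.0006,-0.03,0,0,0,0]
    - [-0.1,-0.0008,-0.04,0,0,0,0]
    - [-0.1,-0.001,-0.05,0,0,0,0]
    - [-0.1,-0.0012,-0.06,0,0,0,0]
    - [-0.1,-0.0013,-0.07,0,0,0,0]
    - [-0.1,-0.0015,-0.08,0,0,0,0]

```text
time: 8.3
ee_pos: [0.5652, 0.046, 0.0124]
tool_rot: [0.017, 1.57, -0.015]
ft_force: [-0.1, 5.5, 3.6]
grip_width: 0.0415
```

```bash
python3 -c "
from h import *
im,m=tray('top5.png'); cv2.imwrite('pics/top5c.png',cv2.resize(im[150:250,260:360],None,fx=6,fy=6,interpolation=2))"
```

```text
tray [0.5953 0.0271] sides [0.143  0.2271] ang -4.9 in guide [ 0.0301 -0.0134] rel -3.8
8.35 [0.5652 0.0441 0.0122] jaw -1.16 [ 0.3 -1.6  0.2]
```

View pics/top5c.png

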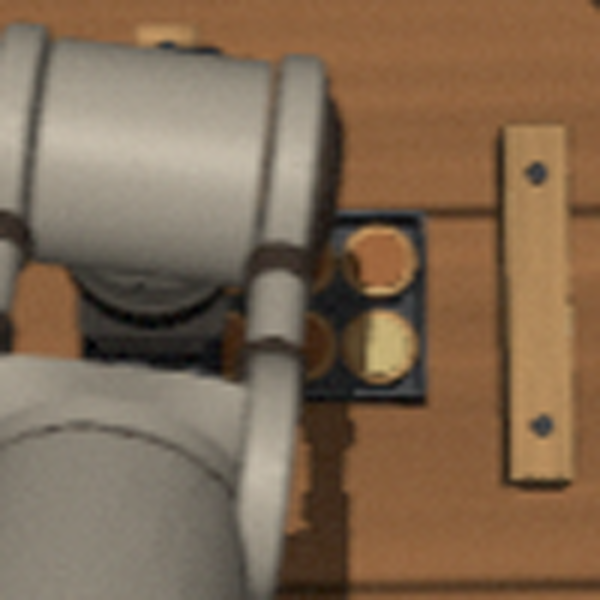

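The tray is through the gap without rubbing (about 5 N), with its front edge at crop x=425 and the stop at 505. About 34 mm remain, so I'll go on slowly.

Emit:
drive_tool:
  steps:
    - [-0.1,-0.0001,-0.006,0,0,0,0]
    - [-0.1,-0.0002,-0.012,0,0,0,0]
    - [-0.1,-0.0003,-0.017,0,0,0,0]
    - [-0.1,-0.0004,-0.021,0,0,0,0]
    - [-0.1,-0.0005,-0.024,0,0,0,0]
    - [-0.1,-0.0005,-0.027,0,0,0,0]
    - [-0.1,-0.0006,-0.029,0,0,0,0]
    - [-0.1,-0.0006,-0.031,0,0,0,0]

```text
time: 9.15
ee_pos: [0.5643, 0.0151, 0.0119]
tool_rot: [0.016, 1.57, -0.015]
ft_force: [-0.2, 5.5, 3.8]
grip_width: 0.0416
```

Emit:
drive_tool:
  steps:
    - [-0.1,0,-0.0005,0,0,0,0]
    - [-0.1,0,-0.001,0,0,0,0]
    - [-0.1,0,-0.0015,0,0,0,0]
    - [-0.1,0,-0.002,0,0,0,0]
    - [-0.1,0,-0.0025,0,0,0,0]
    - [-0.1,0,-0.003,0,0,0,0]
    - [-0.1,0,-0.003,0,0,0,0]
    - [-0.1,0,-0.003,0,0,0,0]

```text
time: 9.95
ee_pos: [0.5642, 0.012, 0.0118]
tool_rot: [0.016, 1.571, -0.015]
ft_force: [1.1, 5.0, 5.0]
grip_width: 0.0413
```

Emit:
drive_tool:
  steps:
    - [-0.1,0,-0.0005,0,0,0,0]
    - [-0.1,0,-0.001,0,0,0,0]
    - [-0.1,0,-0.0015,0,0,0,0]
    - [-0.1,0,-0.002,0,0,0,0]
    - [-0.1,0,-0.002,0,0,0,0]
    - [-0.1,0,-0.002,0,0,0,0]
    - [-0.1,0,-0.002,0,0,0,0]
    - [-0.1,0,-0.002,0,0,0,0]

```text
time: 10.75
ee_pos: [0.5641, 0.0102, 0.0118]
tool_rot: [0.016, 1.571, -0.015]
ft_force: [0.1, 5.1, 4.0]
grip_width: 0.0411
```

Emit:
drive_tool:
  steps:
    - [-0.1,0,-0.0005,0,0,0,0]
    - [-0.1,0,-0.001,0,0,0,0]
    - [-0.1,0,-0.0015,0,0,0,0]
    - [-0.1,0,-0.002,0,0,0,0]
    - [-0.1,0,-0.002,0,0,0,0]
    - [-0.1,0,-0.002,0,0,0,0]
    - [-0.1,0,-0.002,0,0,0,0]
    - [-0.1,0,-0.002,0,0,0,0]

```text
time: 11.55
ee_pos: [0.5641, 0.01, 0.0118]
tool_rot: [0.019, 1.571, -0.013]
ft_force: [0.6, 12.6, 5.3]
grip_width: 0.0413
```

The tray met the stop: the force doubled and the TCP halted at the predicted y=0.010. I'll press slightly more to seat it flat, then back away.

Emit:
drive_tool:
  steps:
    - [-0.1,0,-0.0004,0,0,0,0]
    - [-0.1,0,-0.0008,0,0,0,0]
    - [-0.1,0,-0.0012,0,0,0,0]
    - [-0.1,0,-0.0015,0,0,0,0]
    - [-0.1,0,-0.0015,0,0,0,0]
    - [-0.1,0,-0.0015,0,0,0,0]
    - [-0.1,0,-0.0015,0,0,0,0]
    - [-0.1,0,-0.0015,0,0,0,0]

```text
time: 12.35
ee_pos: [0.5639, 0.0099, 0.0118]
tool_rot: [0.021, 1.571, -0.011]
ft_force: [0.1, 16.6, 6.9]
grip_width: 0.0411
```

Emit:
drive_tool:
  steps:
    - [-0.1,0,0.004,0,0,0,0]
    - [-0.1,0.0002,0.012,0,0,0,0]
    - [-0.1,0.0004,0.02,0,0,0,0]
    - [-0.1,0.0004,0.022,0.03,0,0,0]
    - [-0.1,0.0004,0.022,0.07,0,0,0]
    - [-0.1,0.0004,0.04,0.11,0,0,0]
    - [-0.1,0,0.085,0.13,0,0,0]
    - [-0.1,0,0.13,0.13,0,0,0]

```text
time: 13.15
ee_pos: [0.5669, 0.1366, 0.1461]
tool_rot: [0.017, 1.563, -0.018]
ft_force: [-0.6, 0.7, 0.3]
grip_width: 0.0413
```

Emit:
drive_tool:
  steps:
    - [-0.1,-0.02,0.04,0,0,0,0]
    - [-0.1,-0.04,0.08,0,0,0,0]
    - [-0.1,-0.06,0.12,0,0,0,0]
    - [-0.1,-0.06,0.15,0,0,0,0]
    - [-0.1,-0.06,0.15,0,0,0,0]
    - [-0.1,-0.06,0.15,0,0,0,0]
    - [-0.1,-0.06,0.15,0,0,0,0]
    - [-0.1,-0.06,0.15,0,0,0,0]

```text
time: 13.95
ee_pos: [0.5045, 0.2847, 0.1414]
tool_rot: [0.017, 1.571, -0.017]
ft_force: [0.2, -0.5, 0.2]
grip_width: 0.041
```

```bash
python3 -c "
from h import *
im,m=tray('top6.png'); cv2.imwrite('pics/top6c.png',cv2.resize(im[150:250,260:360],None,fx=6,fy=6,interpolation=2)); shot('scene','scene6.png')
a=cv2.imread('pics/top1.png'); d=cv2.absdiff(a,im).max(2)
for n,(u,v) in dict(beaker=(368,133),bottle=(432,147),ramekin=(143,227),spatula=(435,235),tray2=(222,301),tray3=(230,135)).items(): print(n,np.percentile(d[v-25:v+25,u-25:u+25],99))"
```

```text
tray [ 0.5637 -0.0585] sides [0.0893 0.1171] ang -1.3 in guide [ 0.0001 -0.0995] rel -0.2
14.0 [0.5045 0.2848 0.1415] jaw -1.25 [-0.6  0.4 -0.2]
beaker 12.009999999999764
bottle 9.0
ramekin 107.0
spatula 9.0
tray2 114.00999999999976
tray3 12.0
```

View pics/top6c.png

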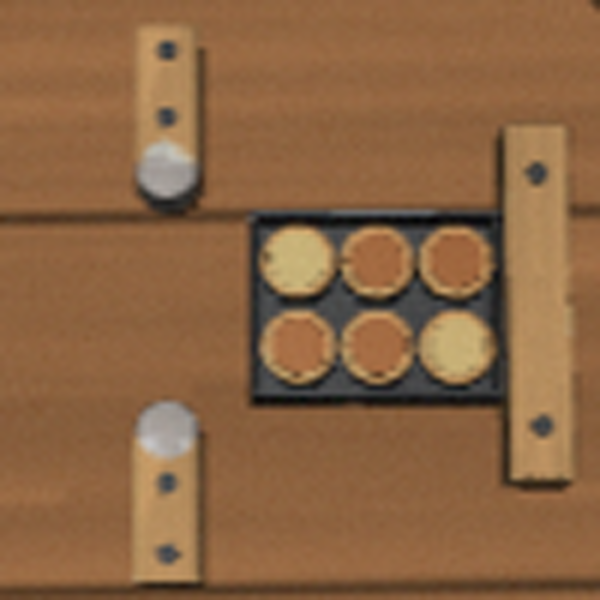

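View pics/scene6.png

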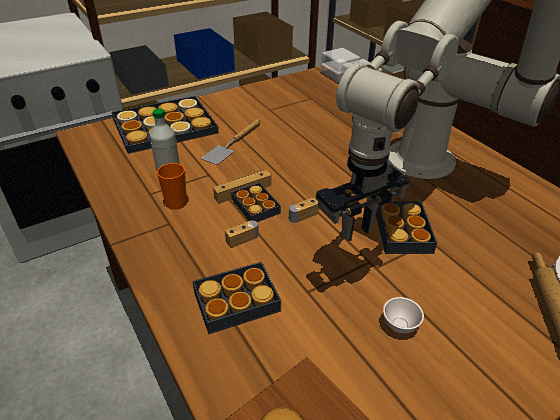

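The tray lies flat on the stop rail, at guide (0, -99.5 mm) and -0.2°. The ramekin and the tray nearest the robot are where they were in the first scene picture. Their top-view difference comes from the arm and its shadow. Handing in.

```bash
python3 -c "
from h import *
print(env.job_done())"
```

```text
the job is handed in; nothing more can be done
None
```

The small black tray is through the gap and flat against the stop rail, and I handed the job in at about 14 s of the 67 s allowed. I first pushed it sideways with both fingers to line it up with the guide. Then I pushed it from behind through the gap, at about 5 N, until the stop halted it. The highest push force I read was 17 N.

- **Tray position:** the last top view put its centre at guide (0, −99.5 mm), against the −100 mm expected, and turned −0.2° from the guide. The picture shows no gap at the stop.
- **Hand:** it finished well clear, touching nothing.
- **Bystanders:** the beaker, bottle, spatula and far look-alike tray showed no change between the first and last top views. The same check flagged the ramekin and the tray nearest the robot. I put that down to the arm and its shadow, as both stand at the same place in the scene pictures.
- **Failed check:** before the rear push, the arm's shadow made the mask misread the tray's length, so I measured it from its corners instead. The mask also misread it in the gap, where the arm partly hid it.

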